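# Tip the pegs into the bowl under the low shelf

### The job

Refill the peg bowl: pick up the aluminium scoop by its handle with the four clothes pegs in it, and tip all four out of the scoop into the steel bowl that stands under the low shelf. Leave the bowl where it stands, do not knock the shelf or disturb the other things, and then put the empty scoop back down flat on the open worktop, no part of it under the shelf.

Things in the scene. Friction and masses are not known exactly. Their poses are not given: they have to be found in the camera images.
- scoop_grip (a point): where to hold the aluminium scoop: centre of its straight black handle, a level bar 22 mm wide, 24 mm high, its centre 36 mm above the scoop's underside. Axes: x from handle to pouring lip, y left, z up. The tray's rear wall is 65 mm ahead (+x), the bar's front end 45 mm ahead; bar ends 60 mm behind, with a wire loop to 76 mm. Empty it weighs about 0.15 kg and balances about 90 mm ahead
- scoop_lip (a point): middle of the scoop's open front lip, on the upper face of its floor: 215 mm ahead of scoop_grip and 33 mm below it when level, 3 mm above the underside; axes as scoop_grip. The tray behind it is 150 mm long, 98 mm wide, open above and in front; rear and side walls 41 mm high over the underside, the sides falling to nothing over the front half
- scoop_floor (a point): centre of the upper face of the scoop's smooth flat floor (3 mm thick), 75 mm behind the lip; axes as scoop_grip. Pegs on it begin to slide when the floor slopes 16 to 23 degrees
- bowl: an open round steel bowl with sloping sides, loose, 240 mm wide at the rim and 73 mm high, its flat bottom about 88 mm wide; origin at the centre of its underside
- shelf: low shelf standing fixed on the worktop: oak board 260 mm deep (x), 300 wide (y), 16 thick; underside 195 mm above the worktop. Origin on the worktop below it; x points to its back; the front edge, facing the robot, is at x = -140 mm, the back at +120. Open steel side frames (10 mm bars) at y = +-142 mm, x -125 to 105. Pump bottle, soap dish, candle fixed on its back part, up to 380 mm high
- mug: a white spotted mug, 92 x 127 x 93 mm, a bystander; origin at the centre of its underside
- tape_measure: a round pocket tape measure, 54 x 63 x 24 mm, a bystander; origin at its underside
- tape_roll: a roll of sticky tape lying flat, 96 mm wide and 25 mm high, a bystander; origin at the centre of its underside
- peg_green: a green clothes peg, one of four, lying lengthwise on the floor of the scoop; 15 x 72 x 12 mm, origin at the centre of its underside, y along its length, 12 g
- peg_white: a white clothes peg, one of four, lying lengthwise on the floor of the scoop; 15 x 72 x 12 mm, origin at the centre of its underside, y along its length, 12 g
- peg_teal: a blue-green clothes peg, one of four, lying lengthwise on the floor of the scoop; 15 x 72 x 12 mm, origin at the centre of its underside, y along its length, 12 g
- peg_wood: a plain wooden clothes peg, one of four, lying lengthwise on the floor of the scoop; 15 x 72 x 12 mm, origin at the centre of its underside, y along its length, 12 g

How it is judged:
By the outcome, as a careful person would: the job done as asked, in the order asked, and still so for the second after the job is handed in, with the robot touching nothing.
It also fails if it takes over 54 s, if anything falls off the work surface, if the arm or the gripper's body presses on something with over 40 N, if the wrist force passes 120 N, or if a joint passes its speed limit or range.

### The arm

A 6-joint arm with a two-finger parallel gripper is mounted at the origin on a cart in front of the work surface, level with it; the furniture and walls round the work are solid. World frame = base frame: x ahead of the robot, y to its left, z up, the work surface at z = 0. Lengths are in mm, angles in rad, forces in N, time in s.
With the tool pointing down it reaches from about 275 to 1000 mm from the base axis. Payload 8.4 kg.
Tool frame: the origin (TCP) lies midway between the tips of the shut fingers; the grasp point (between the pads) lies 19 mm behind it; z points along the fingers, y is the line along which they close (so a half turn about z gives the same grasp; the last joint's range is limited). The gripper opens to 85 mm and grips with 20 to 120 N. Pads are 22 mm wide; open, the fingers measure 114 mm over their backs; the gripper's body (76 mm by 85 mm) begins 54 mm behind the grasp point. The pads swing forward as they close: fully open they stand 13 mm farther back than shut.
Start: joints at [-1.14, 0.353, 1.633, -0, 1.155, -0.002], TCP at [262.133, -567.375, 231.281] pointing down, gripper open.
Joint ranges: [-2.63, 2.63], [-0.92, 2.1], [0.06, 2.66], [-1.3, 4.44], [0, 2.69], [-3.02, 3.02]. Speed limits (rad/s): [2.22, 2.22, 2.79, 3.14, 3.14, 3.14].

### API

Orientations are given as [roll, pitch, yaw] about the fixed x, y, z axes, in that order (R = Rz(yaw) Ry(pitch) Rx(roll)).
In Python, from rig import r gives the robot as it stands.
- The arm moves only by the tool servo_tool, never from a script. Its argument "deltas" is a list of rows, each an object of numbers: "x", "y", "z": the shift along the world's x, y, z in mm; "rx", "ry", "rz": the turn, a rotation vector about the world's x, y, z in rad; "gripper": the gripper's target within -1 to 1 (fully open at 1, half-way at 0, shut at -1). A call has 1 to 10 rows; each row is the pose to reach, as a shift and turn from the pose commanded when the call began; what a row does not reach only later rows make up. A row lasts 1/10 s, in which the tool goes at most 50 mm and 8.59 degrees, less where a joint would pass 70% of its speed; a pose out of reach is approached as far as the arm can. A call with a gripper value outside its range is refused whole. The fingers move at their own pace and stop on an object; "newtons" is the grip in N (left out, the last holds). Time passes only in rows, so rows that repeat a pose let the fingers close. It gives the time, the measured TCP pose, the force, the opening and the grip force at its end, in the units of the state.
- r.sense(): the state, without advancing time (a new reading comes with each control period).
- r.grab_frame(name): name is "scene" or "top" or "wrist"; returns the picture (384x512x3 uint8, blue, green, red); there is no depth.
- r.camera_params(name): a dict with "mtx" (3x3 intrinsics, pixels), "eye" and "orientation" of the camera in the world. Camera axes: x right, y down, z forward; pixel columns grow to the right and rows downward; lengths in mm; the calibration is good to about 2 mm. A picture is of the moment at which its call begins: read the wrist's pose just before it. camera_params takes no time and is no camera call; for the wrist camera it gives the pose at the moment of the call.
- r.sign_off(): hands the job in; it is judged then, once.
Trained networks look in the newest picture that a camera, given by its name, has taken for a name from the list of things; names that differ only in an ending like _2 or _b are one class to them, and where a whole thing is asked for, a point or a joint stands for the part that bears it (a point fixed in the world has none). Each returns a list of dicts, best first, with "conf" (0 to 1); they miss things now and then, are a little off and sometimes report something else, mostly with a low value. They report only what shows in the picture. A call takes as long as a camera call.
- r.recognise(name, camera): "box" ([left, top, width, height] in pixels, round what is visible of it).
The state is a dict: "clock": time; "qpos": joint angles; "qvel": joint speeds; "joint_efforts": joint torques, N m; "eef_pos": TCP position; "tcp_rot": TCP orientation; "contact_force": force on the tool from outside, world axes, zero at the start; "wrist_torque": the same for the moment, N m; "opening": opening from 0.0 (shut) to 1.0 (fully open); "grasp_force": force on a finger pad.
Only numpy, scipy, OpenCV 4.12 (cv2) and the standard library are available. Lean on these libraries where they do the work, as an engineer would, in place of code of your own. Each camera call takes 0.05 s, during which the arm holds its last target. There are 200 camera calls.

## Working session

There is one attempt and no reset: what is moved stays moved. The work goes in short steps, Python scripts to look and compute and a tool call to move; the robot and the scene stay as the last step left them, time stands still between calls to the robot, and variables do not carry over. Pictures are saved under pics/ and viewed, at most 10 in all, crops included, and the job is handed in when it is done.

Besides the shell and the picture viewer there is one more tool, called after "Request:" in YAML: its name, and indented under it one key for each argument. servo_tool: Moves the arm, as the interface text tells. Its arguments: {"type":"object","properties":{"deltas":{"type":"array","items":{"type":"object","properties":{"x":{"type":"number"},"y":{"type":"number"},"z":{"type":"number"},"rx":{"type":"number"},"ry":{"type":"number"},"rz":{"type":"number"},"gripper":{"type":"number"}}}},"newtons":{"type":"number"}},"required":["deltas"]}

```bash
mkdir -p pics
python3 - <<'E'
from rig import r
import cv2,json,numpy as np
s=r.sense();print(s['clock'],s['eef_pos'],s['tcp_rot'],s['opening'])
ims=[]
for c in ["scene","top"]:
    im=r.grab_frame(c);ims.append(im);cv2.imwrite(f"pics/{c}0.png",im)
    p=r.camera_params(c);print(c,{k:np.round(np.array(v),3).tolist() for k,v in p.items()})
    for n in ["scoop_grip","scoop_lip","scoop_floor","bowl","shelf","mug","tape_measure","tape_roll","peg_green","peg_white","peg_teal","peg_wood"]:
        d=r.recognise(n,c)[:2];print(n,[(np.round(x['box']).tolist(),round(x['conf'],2)) for x in d])
print(r.sense()['clock'])
E
```

```text
0.0 [ 261.9304533  -566.9487642   230.55205421] [-3.14020185e+00 -7.88286496e-06  4.32815706e-01] 0.9985402147531791
scene {'mtx': [[466.526, 0.0, 258.911], [0.0, 466.526, 199.16], [0.0, 0.0, 1.0]], 'eye': [26.681, -958.954, 901.973], 'orientation': [-2.319, -0.017, -0.534]}
scoop_grip [([188.0, 188.0, 32.0, 18.0], 0.73)]
scoop_lip [([189.0, 190.0, 32.0, 14.0], 0.84)]
scoop_floor [([186.0, 190.0, 38.0, 16.0], 0.8)]
bowl [([316.0, 276.0, 87.0, 24.0], 0.79)]
shelf [([289.0, 117.0, 146.0, 214.0], 0.74)]
mug []
tape_measure []
tape_roll [([253.0, 297.0, 44.0, 43.0], 0.96)]
peg_green []
peg_white []
peg_teal []
peg_wood []
top {'mtx': [[402.696, 0.0, 257.786], [0.0, 402.696, 196.736], [0.0, 0.0, 1.0]], 'eye': [306.681, -159.206, 1088.028], 'orientation': [-2.941, -0.012, -1.578]}
scoop_grip [([205.0, 163.0, 41.0, 98.0], 0.87)]
scoop_lip [([209.0, 161.0, 36.0, 100.0], 0.98)]
scoop_floor [([204.0, 162.0, 43.0, 98.0], 0.59)]
bowl [([216.0, 180.0, 7.0, 22.0], 0.62)]
shelf [([291.0, 80.0, 180.0, 163.0], 0.73)]
mug [([121.0, 128.0, 38.0, 38.0], 0.76)]
tape_measure [([307.0, 243.0, 19.0, 24.0], 0.6)]
tape_roll [([357.0, 237.0, 39.0, 37.0], 0.76), ([202.0, 164.0, 45.0, 103.0], 0.59)]
peg_green [([120.0, 129.0, 41.0, 34.0], 0.48)]
peg_white [([354.0, 237.0, 36.0, 37.0], 0.46)]
peg_teal [([216.0, 181.0, 8.0, 25.0], 0.49)]
peg_wood [([207.0, 183.0, 9.0, 20.0], 0.52)]
1.3
```

View pics/scene0.png

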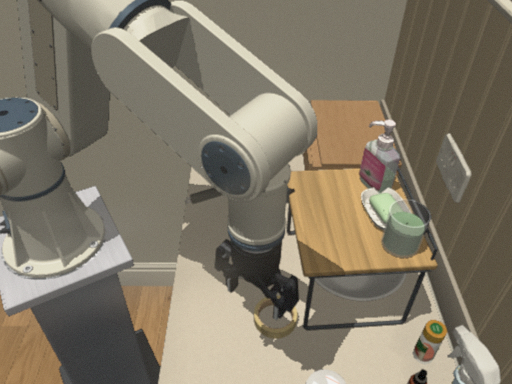

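View pics/top0.png

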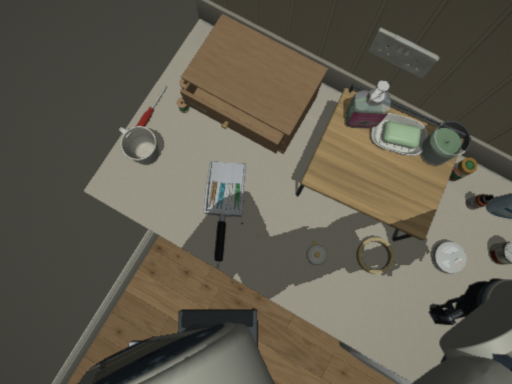

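The scene view shows the bowl's rim under the shelf at about (316–403, 276–300). The top view has the scoop's tray at about (205–246, 163–215), its handle from (222,222) to (218,262), and the shelf's front edge from (303,183) to (430,233).

```bash
cat > h.py <<'E'
import numpy as np
from scipy.spatial.transform import Rotation as R
def cam(p): return np.array(p['mtx']),np.array(p['eye']),R.from_euler('xyz',p['orientation']).as_matrix()
def px2z(p,uv,z):
    K,e,M=cam(p);d=M@np.linalg.inv(K)@np.array([*uv,1.]);return e+d*(z-e[2])/d[2]
def proj(p,X):
    K,e,M=cam(p);q=K@M.T@(np.array(X)-e);return q[:2]/q[2]
E
python3 - <<'E'
from h import *; from rig import r; import cv2
t=r.camera_params('top')
for n,uv,z in [('handle front',(222,222),48),('handle end',(219,260),48),('tray TL',(211,163),41),('tray TR',(245,164),3),('tray BL',(205,213),41),('tray BR',(243,216),41),
 ('shelf FL',(303,183),211),('FR',(430,233),211),('BL',(340,95),211),('roll',(376,255),25),('meas',(317,255),24),('mug',(140,145),90)]:
    print(n,px2z(t,uv,z).round())
im=cv2.imread('pics/top0.png')
a=cv2.resize(im[150:270,190:260],None,fx=5,fy=5,interpolation=cv2.INTER_CUBIC);b=cv2.resize(im[70:250,280:480],None,fx=2.2,fy=2.2,interpolation=cv2.INTER_CUBIC)
c=np.zeros((600,800,3),np.uint8);c[:,:350]=a;c[:396,355:795]=b;cv2.imwrite('pics/c1.png',c)
w=r.camera_params('wrist');s=r.sense();M=R.from_euler('xyz',s['tcp_rot']);
print('wrist in tool',M.inv().apply(np.array(w['eye'])-s['eef_pos']).round(1),(M.inv()*R.from_euler('xyz',w['orientation'])).as_rotvec().round(3),np.round(w['mtx'],0).tolist())
E
```

```text
handle front [451. -79.  48.]
handle end [354. -73.  48.]
tray TL [613. -47.  41.]
tray TR [ 621. -138.    3.]
tray BL [476. -34.  41.]
tray BR [ 468. -134.   41.]
shelf FL [ 516. -272.  211.]
FR [ 402. -548.  211.]
BL [ 728. -365.  211.]
roll [ 365. -482.   25.]
meas [ 366. -327.   24.]
mug [647. 132.  90.]
wrist in tool [  81.8    1.3 -142. ] [-0.255 -0.255  1.556] [[267.0, 0.0, 254.0], [0.0, 267.0, 198.0], [0.0, 0.0, 1.0]]
```

View pics/c1.png

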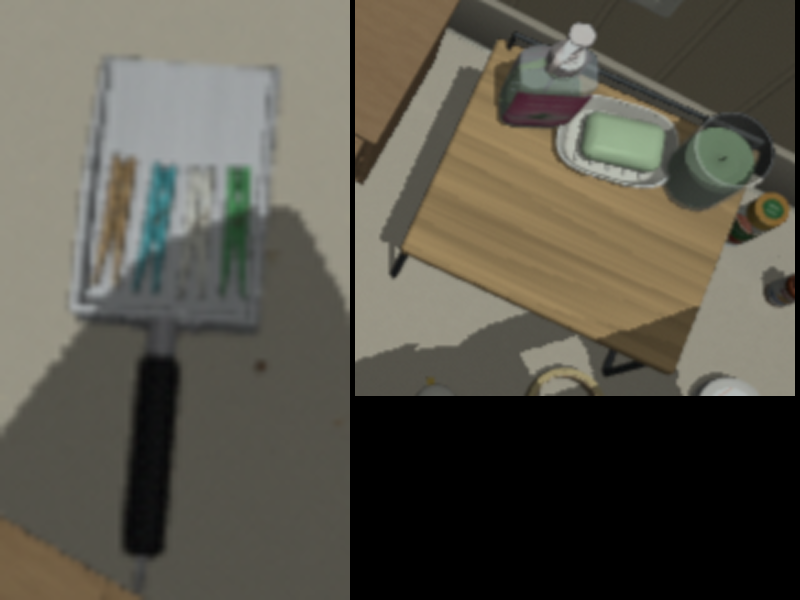

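The crop shows the handle from (222,221.6) to (218.6,260.4), the lip middle at (228,162), and the shelf's corners cleanly. Next I work out the shelf pose, fit the bowl arc, and plan a wrist view under the shelf.

```bash
cat >> h.py <<'E'
def Rt(yaw,tilt): # tool down, heading yaw, fingers swung forward by tilt
    return R.from_euler('z',yaw)*R.from_euler('y',-tilt)*R.from_euler('x',np.pi)
def rv(s,yaw,tilt): return (Rt(yaw,tilt)*R.from_euler('xyz',s['tcp_rot']).inv()).as_rotvec().round(3)
E
python3 - <<'E'
from h import *; from rig import r; import cv2
from scipy.optimize import least_squares
t=r.camera_params('top');sc=r.camera_params('scene')
C=lambda u,v:(280+(u-355)/2.2,70+v/2.2)
FL,FR,BL,BR=[px2z(t,C(*q),211) for q in [(403,247),(673,371),(502,45),(748,190)]]
print(FL.round(),FR.round(),BL.round(),BR.round())
def f(p):
    c,s=np.cos(p[2]),np.sin(p[2]);return np.concatenate([np.array([p[0]+c*a-s*b,p[1]+s*a+c*b])-Q[:2] for Q,(a,b) in zip([FL,FR,BL],[(-140,150),(-140,-150),(120,150)])])
o=least_squares(f,[585,-467,-.4]);print('shelf',o.x.round(3),o.fun.round())
hf,hb=px2z(t,(222,221.6),48),px2z(t,(218.6,260.4),48);lip=px2z(t,(228,162.4),3)
print('handle',hf.round(),hb.round(),'lip',lip.round(),np.arctan2(*(lip-hb)[1::-1]))
im=cv2.imread('pics/scene0.png');cv2.imwrite('pics/c2.png',cv2.resize(im[250:340,280:450],None,fx=4.5,fy=4.5,interpolation=cv2.INTER_CUBIC))
# bowl from box in scene: left/right/bottom extremes unknown occlusion; overlay later
for c in [o.x[:2],o.x[:2]+[20,0],o.x[:2]+[0,-20]]:
    a=np.linspace(0,6.283,73);P=np.array([proj(sc,[c[0]+120*np.cos(x),c[1]+120*np.sin(x),73]) for x in a]);print(c.round(),P.min(0).round(),P.max(0).round())
s=r.sense();w=r.camera_params('wrist')
print('camfwd in tool',(R.from_euler('xyz',s['tcp_rot']).inv()*R.from_euler('xyz',w['orientation'])).as_matrix()[:,2].round(2),rv(s,o.x[2],.9),s['eef_pos'].round(1))
E
```

```text
[ 518. -269.  211.] [ 390. -535.  211.] [ 739. -382.  211.] [ 577. -630.  211.]
shelf [ 5.75076e+02 -4.63608e+02 -4.51000e-01] [-3.  2. -6. -3.  9.  1.]
handle [452. -79.  48.] [353. -72.  48.] lip [625. -91.   3.] -0.06977178413719919
[ 575. -464.] [296. 219.] [400. 299.]
[ 595. -464.] [303. 216.] [407. 295.]
[ 575. -484.] [301. 224.] [407. 306.]
camfwd in tool [-0.32  0.    0.95] [-0.009 -0.928 -0.822] [ 262.1 -567.4  231.3]
```

View pics/c2.png

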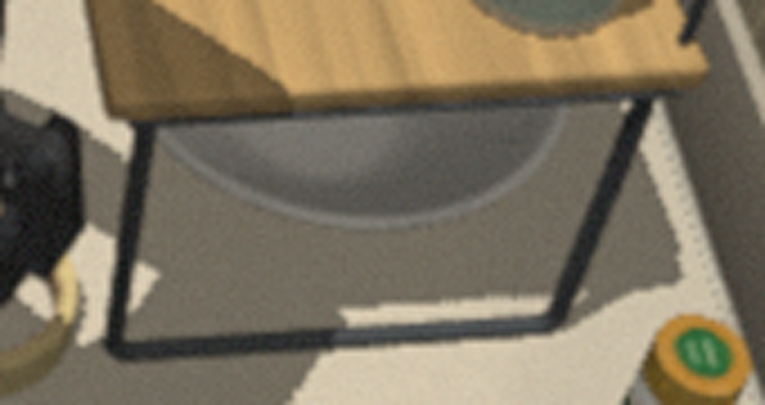

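The crop shows the bowl's near rim arc running through (160,128), (370,222) and (560,112) in crop pixels. I'm moving to a view in front of the shelf.

Request:
servo_tool:
  deltas:
    - {"x": 0,"y": 30,"z": 0,"rx": 0,"ry": -0.1,"rz": -0.09}
    - {"x": 0,"y": 60,"z": 0,"rx": 0,"ry": -0.2,"rz": -0.18}
    - {"x": 5,"y": 90,"z": -10,"rx": 0,"ry": -0.3,"rz": -0.27}
    - {"x": 10,"y": 120,"z": -20,"rx": 0,"ry": -0.4,"rz": -0.36}
    - {"x": 15,"y": 150,"z": -30,"rx": 0,"ry": -0.5,"rz": -0.45}
    - {"x": 20,"y": 180,"z": -45,"rx": 0,"ry": -0.6,"rz": -0.54}
    - {"x": 28,"y": 200,"z": -60,"rx": 0,"ry": -0.7,"rz": -0.63}
    - {"x": 36,"y": 220,"z": -75,"rx": -0.01,"ry": -0.82,"rz": -0.72}
    - {"x": 43,"y": 235,"z": -90,"rx": -0.01,"ry": -0.93,"rz": -0.82}
    - {"x": 43,"y": 235,"z": -90,"rx": -0.01,"ry": -0.93,"rz": -0.82}

```text
invalid input
```

Request:
servo_tool:
  deltas:
    - {"x": 0,"y": 30,"z": 0,"rx": 0,"ry": -0.1,"rz": -0.09,"gripper": 1}
    - {"x": 0,"y": 60,"z": 0,"rx": 0,"ry": -0.2,"rz": -0.18,"gripper": 1}
    - {"x": 5,"y": 90,"z": -10,"rx": 0,"ry": -0.3,"rz": -0.27,"gripper": 1}
    - {"x": 10,"y": 120,"z": -20,"rx": 0,"ry": -0.4,"rz": -0.36,"gripper": 1}
    - {"x": 15,"y": 150,"z": -30,"rx": 0,"ry": -0.5,"rz": -0.45,"gripper": 1}
    - {"x": 20,"y": 180,"z": -45,"rx": 0,"ry": -0.6,"rz": -0.54,"gripper": 1}
    - {"x": 28,"y": 200,"z": -60,"rx": 0,"ry": -0.7,"rz": -0.63,"gripper": 1}
    - {"x": 36,"y": 220,"z": -75,"rx": 0,"ry": -0.82,"rz": -0.72,"gripper": 1}
    - {"x": 43,"y": 235,"z": -90,"rx": 0,"ry": -0.93,"rz": -0.82,"gripper": 1}
    - {"x": 43,"y": 235,"z": -90,"rx": 0,"ry": -0.93,"rz": -0.82,"gripper": 1}
  newtons: 100

```text
clock: 2.3
eef_pos: [310.0, -334.3, 148.5]
tcp_rot: [3.128, -0.836, -0.334]
contact_force: [0.7, 0.2, 0.2]
opening: 1.002
grasp_force: 0.0
```

Run:
```python
from h import *; from rig import r; import cv2,json
from scipy.optimize import least_squares
s=r.sense();print(s['eef_pos'].round(1),s['tcp_rot'].round(3),s['qpos'].round(2))
w=r.camera_params('wrist');im=r.grab_frame('wrist');cv2.imwrite('pics/w1.png',im)
json.dump({k:np.array(v).tolist() for k,v in w.items()},open('w1.json','w'))
print(r.recognise('bowl','wrist'))
sc=r.camera_params('scene')
A=[(280+u/4.5,250+v/4.5) for u,v in [(160,128),(205,167),(250,195),(310,215),(370,222),(430,212),(500,180),(540,140),(560,112)]]
f=lambda c:[np.hypot(*(px2z(sc,q,73)[:2]-c))-120 for q in A]
o=least_squares(f,[575,-464]);print('bowl scene',o.x.round(1),o.fun.round(1))
a=np.linspace(0,6.283,200)
for th in a: 
    q=proj(w,[o.x[0]+120*np.cos(th),o.x[1]+120*np.sin(th),73]).astype(int);cv2.circle(im,tuple(map(int,q)),1,(0,0,255),-1)
sh=np.array([575,-464]);yw=-.455
for X,z in [((-140,150),195),((-140,-150),195),((-140,150),211),((-140,-150),211),((-125,142),0),((-125,-142),0)]:
    c_,s_=np.cos(yw),np.sin(yw);P=[sh[0]+c_*X[0]-s_*X[1],sh[1]+s_*X[0]+c_*X[1],z];cv2.circle(im,tuple(map(int,proj(w,P))),3,(0,255,0),1)
cv2.imwrite('pics/w1o.png',im)
```

```text
[ 310.  -334.3  148.5] [ 3.128 -0.836 -0.334] [-1.3   0.19  2.53  1.77  0.66 -1.  ]
[{'box': [195.6, 24.3, 169.4, 98.9], 'conf': 0.94}]
bowl scene [ 587.6 -469.9] [-3.2 -1.7  1.   2.2  2.6  0.3 -1.5 -2.3 -0.2]
```

View pics/w1o.png

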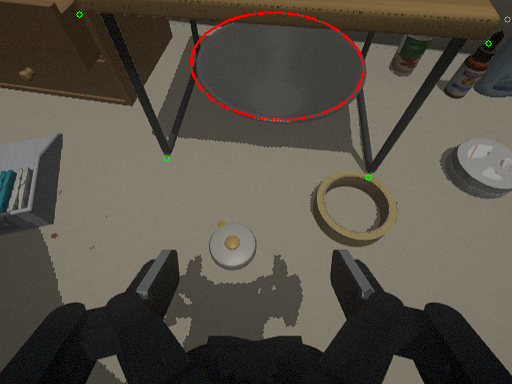

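The red circle fitted from the scene view (centre 588,-470 at z 73) matches the rim in the wrist view, and the legs match the shelf pose. Next is the pre-grasp pose.

Run:
```python
from h import *; from rig import r
s=r.sense();print(s['eef_pos'].round(1),s['tcp_rot'].round(3),rv(s,-.07,.35), np.array([371,-73,150])-s['eef_pos'])
```

```text
[ 309.3 -332.1  146.6] [ 3.137 -0.832 -0.341] [0.103 0.473 0.268] [ 61.69849993 259.08034177   3.37831021]
```

Request:
servo_tool:
  deltas:
    - {"x": 8,"y": 35,"z": 15,"rx": 0.01,"ry": 0.08,"rz": 0.04,"gripper": 1}
    - {"x": 16,"y": 75,"z": 25,"rx": 0.03,"ry": 0.16,"rz": 0.09,"gripper": 1}
    - {"x": 26,"y": 115,"z": 30,"rx": 0.05,"ry": 0.25,"rz": 0.14,"gripper": 1}
    - {"x": 36,"y": 155,"z": 25,"rx": 0.07,"ry": 0.33,"rz": 0.19,"gripper": 1}
    - {"x": 46,"y": 195,"z": 15,"rx": 0.09,"ry": 0.4,"rz": 0.23,"gripper": 1}
    - {"x": 55,"y": 230,"z": 8,"rx": 0.1,"ry": 0.47,"rz": 0.27,"gripper": 1}
    - {"x": 62,"y": 259,"z": 3,"rx": 0.1,"ry": 0.47,"rz": 0.27,"gripper": 1}
    - {"x": 62,"y": 259,"z": 3,"rx": 0.1,"ry": 0.47,"rz": 0.27,"gripper": 1}
    - {"x": 62,"y": 259,"z": 3,"rx": 0.1,"ry": 0.47,"rz": 0.27,"gripper": 1}

```text
clock: 3.3
eef_pos: [364.8, -114.2, 155.2]
tcp_rot: [-3.141, -0.37, -0.071]
contact_force: [0.0, -0.9, -1.1]
opening: 1.0
grasp_force: 0.0
```

Run:
```python
from h import *; from rig import r; import cv2
s=r.sense();print(s['clock'],s['eef_pos'].round(1),s['tcp_rot'].round(3),s['qpos'].round(2))
w=r.camera_params('wrist');im=r.grab_frame('wrist');t=r.camera_params('top')
print([ (n,r.recognise(n,'wrist')[:1]) for n in ('scoop_grip',)])
G=np.array([409,-76,36.]);yw=-.07;u=np.array([np.cos(yw),np.sin(yw),0]);v=np.array([-u[1],u[0],0])
pts=[G,G+45*u+[0,0,12],G-60*u+[0,0,12]]+[G+215*u+k*49*v-[0,0,33] for k in (1,-1)]+[G+65*u+k*49*v+[0,0,5] for k in (1,-1)]
for P in pts:
    q=proj(w,P);print(q.round());cv2.circle(im,tuple(map(int,q)),3,(0,0,255),1)
im=im[:,80:440];cv2.imwrite('pics/w2.png',cv2.resize(im,None,fx=1.55,fy=1.55,interpolation=cv2.INTER_CUBIC))
```

```text
3.3 [ 364.8 -114.2  155.2] [-3.141 -0.37  -0.071] [-0.42 -0.09  2.43  0.27  0.47  1.  ]
[('scoop_grip', [{'box': [166.9, 18.4, 101.4, 248.5], 'conf': 0.6}])]
[214. 195.]
[212. 150.]
[212. 254.]
[179.  20.]
[259.  20.]
[167. 133.]
[260. 132.]
```

View pics/w2.png

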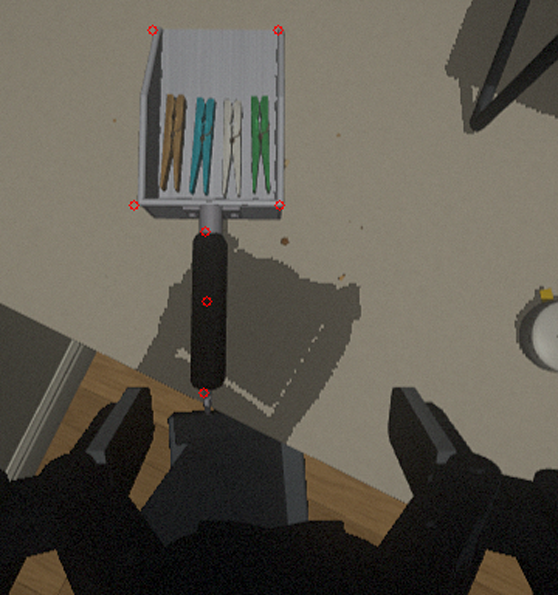

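The projected points sit on the scoop to within about 3 mm: the handle is about 2.5 mm further to −y, and the heights fit. Grip is at about (409.5, −78.5, 36). I'm settling at pre-grasp first.

Request:
servo_tool:
  deltas:
    - {"x": 4,"y": -2,"z": -12,"gripper": 1}
    - {"x": 8,"y": -4,"z": -25,"gripper": 1}
    - {"x": 8,"y": -4,"z": -25,"gripper": 1}
    - {"x": 8,"y": -4,"z": -25,"gripper": 1}

```text
invalid input
```

Run:
```python
from h import *; from rig import r
s=r.sense();print(s['clock'],s['eef_pos'].round(1),s['tcp_rot'].round(3),s['qpos'].round(2),rv(s,-.07,.35), np.array([416.5,-79,16])-s['eef_pos'],s['qvel'].round(2))
```

```text
3.4 [ 364.7 -111.2  154.6] [-3.139 -0.369 -0.067] [-0.41 -0.09  2.43  0.28  0.47  1.  ] [-0.001  0.019 -0.004] [  51.80699452   32.15122299 -138.57922459] [-0.11  0.    0.01  0.13  0.   -0.31]
```

Request:
servo_tool:
  deltas:
    - {"x": 4,"y": 12,"z": -10,"rx": 0,"ry": 0.01,"rz": 0,"gripper": 0.4}
    - {"x": 9,"y": 24,"z": -20,"rx": 0,"ry": 0.02,"rz": 0,"gripper": 0.4}
    - {"x": 14,"y": 34,"z": -35,"rx": 0,"ry": 0.02,"rz": 0,"gripper": 0.4}
    - {"x": 14,"y": 34,"z": -35,"rx": 0,"ry": 0.02,"rz": 0,"gripper": 0.4}
    - {"x": 23,"y": 34,"z": -60,"rx": 0,"ry": 0.02,"rz": 0,"gripper": 0.4}
    - {"x": 32,"y": 33,"z": -85,"rx": 0,"ry": 0.02,"rz": 0,"gripper": 0.4}
    - {"x": 32,"y": 33,"z": -85,"rx": 0,"ry": 0.02,"rz": 0,"gripper": 0.4}
  newtons: 100

```text
clock: 4.1
eef_pos: [394.2, -80.3, 66.5]
tcp_rot: [-3.136, -0.344, -0.073]
contact_force: [0.1, 1.2, -0.5]
opening: 0.701
grasp_force: 0.0
```

Run:
```python
from h import *; from rig import r
s=r.sense();print(s['clock'],s['eef_pos'].round(1),s['tcp_rot'].round(3),s['qpos'].round(2),rv(s,-.07,.35), np.array([416.5,-79,16])-s['eef_pos'],s['opening'])
```

```text
4.1 [394.2 -80.3  66.5] [-3.136 -0.344 -0.073] [-0.26  0.19  2.46  0.42  0.17  0.97] [-0.006 -0.006  0.001] [ 22.2933166    1.27340706 -50.48038951] 0.700749239559462
```

Request:
servo_tool:
  deltas:
    - {"x": 6,"y": 1,"z": 0,"rx": 0.0,"ry": 0.1,"rz": 0,"gripper": 0.4}
    - {"x": 14,"y": 1,"z": -5,"rx": 0.0,"ry": 0.19,"rz": 0,"gripper": 0.4}
    - {"x": 16,"y": 1,"z": -20,"rx": 0.0,"ry": 0.19,"rz": 0,"gripper": 0.4}
    - {"x": 17,"y": 1,"z": -36,"rx": 0.0,"ry": 0.19,"rz": 0,"gripper": 0.4}
    - {"x": 18,"y": 1,"z": -50,"rx": 0.0,"ry": 0.19,"rz": 0,"gripper": 0.4}
    - {"x": 18,"y": 1,"z": -50,"rx": 0.0,"ry": 0.19,"rz": 0,"gripper": 0.4}
    - {"x": 18,"y": 1,"z": -50,"rx": 0.0,"ry": 0.19,"rz": 0,"gripper": 0.4}

```text
clock: 4.8
eef_pos: [412.3, -79.1, 19.0]
tcp_rot: [3.133, -0.157, -0.07]
contact_force: [0.1, -0.2, 0.5]
opening: 0.702
grasp_force: 0.0
```

Run:
```python
from h import *; from rig import r
s=r.sense();print(s['clock'],s['eef_pos'].round(1),s['tcp_rot'].round(3),s['qpos'].round(2),rv(s,-.07,.15), np.array([412.5,-79,16])-s['eef_pos'],s['opening'])
```

```text
4.8 [412.3 -79.1  19. ] [ 3.133 -0.157 -0.07 ] [-0.2   0.36  2.32  0.04  0.3   1.4 ] [0.009 0.007 0.001] [ 0.15529699  0.1274133  -3.02140668] 0.7024472185068882
```

Lower 3 mm and grip.

Request:
servo_tool:
  deltas:
    - {"x": 0,"y": 0,"z": -3,"rx": 0.01,"ry": 0.0,"rz": 0,"gripper": 0.4}
    - {"x": 0,"y": 0,"z": -3,"rx": 0.01,"ry": 0.0,"rz": 0,"gripper": -1}
    - {"x": 0,"y": 0,"z": -3,"rx": 0.01,"ry": 0.0,"rz": 0,"gripper": -1}
    - {"x": 0,"y": 0,"z": -3,"rx": 0.01,"ry": 0.0,"rz": 0,"gripper": -1}
    - {"x": 0,"y": 0,"z": -3,"rx": 0.01,"ry": 0.0,"rz": 0,"gripper": -1}
    - {"x": 0,"y": 0,"z": -3,"rx": 0.01,"ry": 0.0,"rz": 0,"gripper": -1}
    - {"x": 0,"y": 0,"z": -3,"rx": 0.01,"ry": 0.0,"rz": 0,"gripper": -1}
    - {"x": 0,"y": 0,"z": -3,"rx": 0.01,"ry": 0.0,"rz": 0,"gripper": -1}
  newtons: 100

```text
clock: 5.6
eef_pos: [412.3, -78.3, 15.3]
tcp_rot: [-3.139, -0.157, -0.071]
contact_force: [-3.0, -2.4, 10.0]
opening: 0.24
grasp_force: 97.3
```

Request:
servo_tool:
  deltas:
    - {"x": 0,"y": 0,"z": 6,"rx": 0,"ry": -0.02,"rz": 0,"gripper": -1}
    - {"x": 0,"y": 0,"z": 18,"rx": 0,"ry": -0.05,"rz": 0,"gripper": -1}
    - {"x": 0,"y": 0,"z": 36,"rx": -0.01,"ry": -0.08,"rz": 0,"gripper": -1}
    - {"x": 0,"y": 0,"z": 60,"rx": -0.01,"ry": -0.1,"rz": 0,"gripper": -1}
    - {"x": 0,"y": 0,"z": 90,"rx": -0.01,"ry": -0.1,"rz": 0,"gripper": -1}
    - {"x": 0,"y": 0,"z": 120,"rx": -0.01,"ry": -0.1,"rz": 0,"gripper": -1}
    - {"x": 0,"y": 0,"z": 150,"rx": -0.01,"ry": -0.1,"rz": 0,"gripper": -1}
    - {"x": 0,"y": 0,"z": 180,"rx": -0.01,"ry": -0.1,"rz": 0,"gripper": -1}
    - {"x": 0,"y": 0,"z": 210,"rx": -0.01,"ry": -0.1,"rz": 0,"gripper": -1}
    - {"x": 0,"y": 0,"z": 240,"rx": -0.01,"ry": -0.1,"rz": 0,"gripper": -1}

```text
clock: 6.6
eef_pos: [410.8, -77.8, 255.7]
tcp_rot: [3.141, -0.256, -0.07]
contact_force: [2.1, -0.1, -2.8]
opening: 0.24
grasp_force: 97.9
```

Run:
```python
from h import *; from rig import r; import cv2
s=r.sense();print(s['clock'],s['eef_pos'].round(1),s['tcp_rot'].round(3),s['qpos'].round(2),s['contact_force'].round(1))
w=r.grab_frame('wrist');t=r.grab_frame('scene')
c=np.zeros((300,800,3),np.uint8);c[:,:400]=cv2.resize(w,(400,300));c[:,400:]=cv2.resize(t,(400,300));cv2.imwrite('pics/l1.png',c)
```

```text
6.6 [410.8 -77.8 255.7] [ 3.141 -0.256 -0.07 ] [-0.22 -0.15  2.18  0.05  0.87  1.39] [ 2.1 -0.1 -2.8]
```

View pics/l1.png

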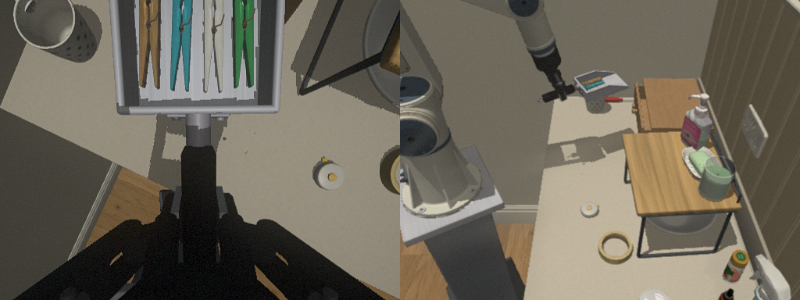

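All four pegs are in the held scoop. I'm writing the scoop-to-tool transform and planning the transport.

```bash
cat >> h.py <<'E'
R0=R.from_euler('xyz',[-3.139,-.157,-.071]);p0=np.array([412.3,-78.3,15.3])
S0=R.from_euler('z',-.07);G0=np.array([409.5,-78.5,36.])
SH=np.array([575,-464]);YW=-.455
def sh2w(x,y): c,s=np.cos(YW),np.sin(YW);return np.array([SH[0]+c*x-s*y,SH[1]+s*x+c*y])
def scoop(s): # current scoop rot, grip
    Rt_=R.from_euler('xyz',s['tcp_rot']);D=Rt_*R0.inv();return D*S0, np.array(s['eef_pos'])+D.apply(G0-p0)
def plan(s,lip,yaw,pitch): # pitch>0 nose down; returns delta and rotvec
    S=R.from_euler('z',yaw)*R.from_euler('y',pitch);D=S*S0.inv()
    G=np.array(lip)-S.apply([215,0,-33]);p=G-D.apply(G0-p0)
    return (p-s['eef_pos']).round(1),((D*R0)*R.from_euler('xyz',s['tcp_rot']).inv()).as_rotvec().round(3),G.round()
E
python3 - <<'E'
from h import *; from rig import r; import cv2
s=r.sense();S,G=scoop(s);print(s['clock'],G.round(1),S.as_euler('zyx').round(3))
w=r.camera_params('wrist')
for k in (1,-1):print(proj(w,G+S.apply([65,49*k,5])).round())
for x,z,p in [(-200,245,-.1),(-185,110,-.1),(-45,110,-.08)]: print(x,z,sh2w(x,0),plan(s,[*sh2w(x,0),z],YW,p))
E
```

```text
6.7 [408.7 -78.4 278.8] [-0.07  -0.106 -0.011]
[148. 146.]
[357. 146.]
-200 245 [ 395.34779436 -376.10753724] (array([-208.9, -204. ,  -22.5]), array([ 0.005,  0.005, -0.385]), array([ 200., -281.,  256.]))
-185 110 [ 408.82170979 -382.69947195] (array([-195.4, -210.6, -157.5]), array([ 0.005,  0.005, -0.385]), array([ 214., -287.,  121.]))
-45 110 [ 534.57825373 -444.22419588] (array([ -69.8, -272.1, -153.2]), array([ 0.011,  0.024, -0.385]), array([ 340., -349.,  126.]))
```

Request:
servo_tool:
  deltas:
    - {"x": -8,"y": -8,"z": 0,"rx": 0,"ry": 0,"rz": -0.02,"gripper": -1}
    - {"x": -25,"y": -24,"z": 0,"rx": 0,"ry": 0,"rz": -0.05,"gripper": -1}
    - {"x": -50,"y": -49,"z": 0,"rx": 0,"ry": 0,"rz": -0.09,"gripper": -1}
    - {"x": -75,"y": -73,"z": 0,"rx": 0,"ry": 0,"rz": -0.13,"gripper": -1}
    - {"x": -100,"y": -98,"z": 0,"rx": 0,"ry": 0,"rz": -0.18,"gripper": -1}
    - {"x": -125,"y": -122,"z": 0,"rx": 0,"ry": 0,"rz": -0.23,"gripper": -1}
    - {"x": -150,"y": -147,"z": 0,"rx": 0,"ry": 0,"rz": -0.28,"gripper": -1}
    - {"x": -175,"y": -170,"z": 0,"rx": 0,"ry": 0,"rz": -0.32,"gripper": -1}
    - {"x": -193,"y": -189,"z": 0,"rx": 0,"ry": 0,"rz": -0.36,"gripper": -1}
    - {"x": -205,"y": -201,"z": 0,"rx": 0,"ry": 0,"rz": -0.385,"gripper": -1}

```text
clock: 7.7
eef_pos: [204.4, -278.9, 252.6]
tcp_rot: [-3.14, -0.253, -0.46]
contact_force: [1.0, 0.1, -2.0]
opening: 0.242
grasp_force: 98.1
```

Run:
```python
from h import *; from rig import r; import cv2
s=r.sense();S,G=scoop(s);print(s['clock'],s['qpos'].round(2),s['qvel'].round(1),G.round(1),S.as_euler('zyx').round(3),(G+S.apply([215,0,-33])).round(1))
for x,z,p in [(-190,110,-.1),(-120,110,-.1),(-45,110,-.08)]: print(x,z,sh2w(x,0),plan(s,[*sh2w(x,0),z],YW,p))
```

```text
7.7 [-1.09 -0.27  2.27  0.18  0.95  0.85] [-0.5  0.1 -0.   0.1  0.  -0.3] [ 199.9 -277.1  273. ] [-0.461 -0.086 -0.044] [ 394.6 -373.3  260.8]
-190 110 [ 404.33040465 -380.50216038] (array([   9.4,   -7.9, -151.6]), array([-0.   , -0.004,  0.004]), array([ 209., -285.,  121.]))
-120 110 [ 467.20867662 -411.26452234] (array([  72.3,  -38.7, -151.6]), array([-0.   , -0.004,  0.004]), array([ 272., -316.,  121.]))
-45 110 [ 534.57825373 -444.22419588] (array([ 139.5,  -71.6, -147.3]), array([0.008, 0.014, 0.004]), array([ 340., -349.,  126.]))
```

Request:
servo_tool:
  deltas:
    - {"x": 0,"y": -2,"z": -10,"rx": 0,"ry": 0,"rz": 0,"gripper": -1}
    - {"x": 1,"y": -4,"z": -30,"rx": 0,"ry": 0,"rz": 0,"gripper": -1}
    - {"x": 2,"y": -5,"z": -52,"rx": 0,"ry": 0,"rz": 0,"gripper": -1}
    - {"x": 3,"y": -6,"z": -75,"rx": 0,"ry": 0,"rz": 0,"gripper": -1}
    - {"x": 4,"y": -7,"z": -98,"rx": 0,"ry": 0,"rz": 0,"gripper": -1}
    - {"x": 6,"y": -8,"z": -120,"rx": 0,"ry": 0,"rz": 0,"gripper": -1}
    - {"x": 8,"y": -8,"z": -140,"rx": 0,"ry": 0,"rz": 0,"gripper": -1}
    - {"x": 9,"y": -8,"z": -151,"rx": 0,"ry": 0,"rz": 0,"gripper": -1}
    - {"x": 9,"y": -8,"z": -151,"rx": 0,"ry": 0,"rz": 0,"gripper": -1}

```text
clock: 8.6
eef_pos: [214.8, -284.1, 101.0]
tcp_rot: [-3.138, -0.251, -0.455]
contact_force: [-0.3, 0.7, -1.4]
opening: 0.242
grasp_force: 97.9
```

```bash
sed -i "s/as_euler('zyx')/as_euler('ZYX')/" h.py
python3 - <<'E'
from h import *; from rig import r; import cv2
s=r.sense();S,G=scoop(s);print(s['clock'],s['qpos'].round(2),s['qvel'].round(1),G.round(1),S.as_euler('ZYX').round(3),(G+S.apply([215,0,-33])).round(1))
for x,z,p in [(-190,110,-.1),(-120,110,-.1),(-50,105,-.05),(-50,75,.25),(-50,55,.5)]: print(x,z,sh2w(x,0),plan(s,[*sh2w(x,0),z],YW,p))
c=np.zeros((300,800,3),np.uint8)
im=r.grab_frame('wrist');c[:,:400]=cv2.resize(im,(400,300));c[:,400:]=cv2.resize(r.grab_frame('scene'),(400,300));cv2.imwrite('pics/l2.png',c)
E
```

```text
8.6 [-1.07  0.05  2.44  0.33  0.47  0.68] [-0. -0. -0. -0.  0.  0.] [ 210.4 -282.4  121.3] [-0.454 -0.094  0.001] [ 405.5 -377.6  108.6]
-190 110 [ 404.33040465 -380.50216038] (array([-1.1, -2.8,  0.1]), array([-0.003, -0.005, -0.001]), array([ 209., -285.,  121.]))
-120 110 [ 467.20867662 -411.26452234] (array([ 61.8, -33.5,   0.1]), array([-0.003, -0.005, -0.001]), array([ 272., -316.,  121.]))
-50 105 [ 530.08694859 -442.02688431] (array([124.5, -64.2,   5.7]), array([ 0.019,  0.04 , -0.001]), array([ 336., -347.,  127.]))
-50 75 [ 530.08694859 -442.02688431] (array([133.5, -68.6,  38.5]), array([ 0.15 ,  0.309, -0.001]), array([ 350., -354.,  160.]))
-50 55 [ 530.08694859 -442.02688431] (array([153.5, -78.4,  66.6]), array([ 0.26 ,  0.534, -0.001]), array([ 375., -366.,  187.]))
```

View pics/l2.png

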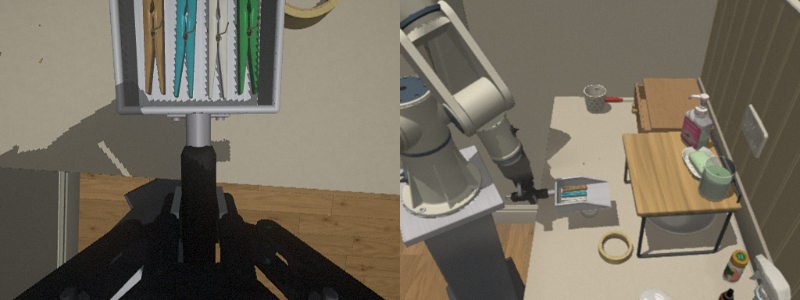

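Pegs are still in and the lip stands in front of the opening. Entering level.

Request:
servo_tool:
  deltas:
    - {"x": 6,"y": -4,"z": 0,"rx": 0,"ry": 0,"rz": 0,"gripper": -1}
    - {"x": 18,"y": -10,"z": 0,"rx": 0,"ry": 0,"rz": 0,"gripper": -1}
    - {"x": 33,"y": -18,"z": 0,"rx": 0,"ry": 0,"rz": 0,"gripper": -1}
    - {"x": 48,"y": -26,"z": 0,"rx": 0,"ry": 0,"rz": 0,"gripper": -1}
    - {"x": 63,"y": -34,"z": 1,"rx": 0,"ry": 0,"rz": 0,"gripper": -1}
    - {"x": 78,"y": -42,"z": 2,"rx": 0,"ry": 0,"rz": 0,"gripper": -1}
    - {"x": 93,"y": -49,"z": 3,"rx": 0,"ry": 0.01,"rz": 0,"gripper": -1}
    - {"x": 107,"y": -56,"z": 4,"rx": 0.01,"ry": 0.02,"rz": 0,"gripper": -1}
    - {"x": 118,"y": -61,"z": 5,"rx": 0.02,"ry": 0.03,"rz": 0,"gripper": -1}
    - {"x": 124,"y": -64,"z": 6,"rx": 0.02,"ry": 0.04,"rz": 0,"gripper": -1}

```text
clock: 9.7
eef_pos: [341.8, -352.4, 110.8]
tcp_rot: [3.141, -0.213, -0.455]
contact_force: [0.1, -1.2, -2.0]
opening: 0.246
grasp_force: 98.1
```

Run:
```python
from h import *; from rig import r; import cv2
s=r.sense();S,G=scoop(s);print(s['clock'],s['qpos'].round(2),G.round(1),S.as_euler('ZYX').round(3),(G+S.apply([215,0,-33])).round(1))
for x,z,p in [(-50,90,.1),(-50,75,.25),(-50,62,.4),(-50,55,.5),(-50,53,.55)]: print(x,z,plan(s,[*sh2w(x,0),z],YW,p))
c=np.zeros((300,800,3),np.uint8)
im=r.grab_frame('wrist');c[:,:400]=cv2.resize(im,(400,300));c[:,400:]=cv2.resize(r.grab_frame('scene'),(400,300));cv2.imwrite('pics/l3.png',c)
```

```text
9.7 [-0.86  0.23  2.16  0.16  0.56  1.04] [ 338.2 -351.   131.3] [-0.455 -0.056 -0.004] [ 532.6 -446.2  110.5]
-50 90 (array([-0.2,  3. , 12.6]), array([ 0.072,  0.139, -0.   ]), array([ 341., -349.,  144.]))
-50 75 (array([ 6.5, -0.2, 28.6]), array([ 0.138,  0.274, -0.001]), array([ 350., -354.,  160.]))
-50 62 (array([17.1, -5.5, 45.2]), array([ 0.204,  0.409, -0.001]), array([ 364., -361.,  176.]))
-50 55 (array([ 26.4, -10. ,  56.7]), array([ 0.248,  0.498, -0.001]), array([ 375., -366.,  187.]))
-50 53 (array([ 31.7, -12.6,  63.6]), array([ 0.27 ,  0.543, -0.001]), array([ 381., -369.,  194.]))
```

Request:
servo_tool:
  deltas:
    - {"x": 0,"y": 2,"z": 5,"rx": 0.03,"ry": 0.06,"rz": 0,"gripper": -1}
    - {"x": 0,"y": 3,"z": 12,"rx": 0.07,"ry": 0.14,"rz": 0,"gripper": -1}
    - {"x": 3,"y": 2,"z": 20,"rx": 0.1,"ry": 0.2,"rz": 0,"gripper": -1}
    - {"x": 6,"y": 0,"z": 28,"rx": 0.14,"ry": 0.27,"rz": 0,"gripper": -1}
    - {"x": 9,"y": -2,"z": 33,"rx": 0.16,"ry": 0.31,"rz": 0,"gripper": -1}
    - {"x": 12,"y": -3,"z": 38,"rx": 0.18,"ry": 0.35,"rz": 0,"gripper": -1}
    - {"x": 14,"y": -4,"z": 41,"rx": 0.19,"ry": 0.38,"rz": 0,"gripper": -1}
    - {"x": 17,"y": -5,"z": 45,"rx": 0.2,"ry": 0.41,"rz": 0,"gripper": -1}
    - {"x": 20,"y": -7,"z": 49,"rx": 0.22,"ry": 0.44,"rz": 0,"gripper": -1}
    - {"x": 23,"y": -8,"z": 53,"rx": 0.23,"ry": 0.47,"rz": 0,"gripper": -1}

```text
clock: 10.8
eef_pos: [363.4, -359.5, 163.3]
tcp_rot: [-3.142, 0.311, -0.456]
contact_force: [-1.0, -0.5, -0.7]
opening: 0.242
grasp_force: 98.2
```

Run:
```python
from h import *; from rig import r; import cv2
s=r.sense();S,G=scoop(s);print(s['clock'],s['qpos'].round(2),G.round(1),S.as_euler('ZYX').round(3),(G+S.apply([215,0,-33])).round(1),s['contact_force'].round(1))
for x,z,p in [(-50,54,.55),(-50,54,.62)]: print(x,z,plan(s,[*sh2w(x,0),z],YW,p))
c=np.zeros((300,800,3),np.uint8)
im=r.grab_frame('wrist');c[:,:400]=cv2.resize(im,(400,300));c[:,400:]=cv2.resize(r.grab_frame('scene'),(400,300));cv2.imwrite('pics/l4.png',c)
```

```text
10.8 [-0.73  0.42  1.74 -0.09  1.28  1.34] [ 369.4 -362.8  183. ] [-0.455  0.468 -0.002] [ 528.4 -440.6   56.6] [-1.  -0.5 -0.7]
-50 54 (array([10.1, -5.5, 12.1]), array([ 0.038,  0.073, -0.001]), array([ 381., -369.,  195.]))
-50 54 (array([18.1, -9.4, 24. ]), array([ 0.068,  0.136, -0.001]), array([ 390., -374.,  206.]))
```

View pics/l4.png

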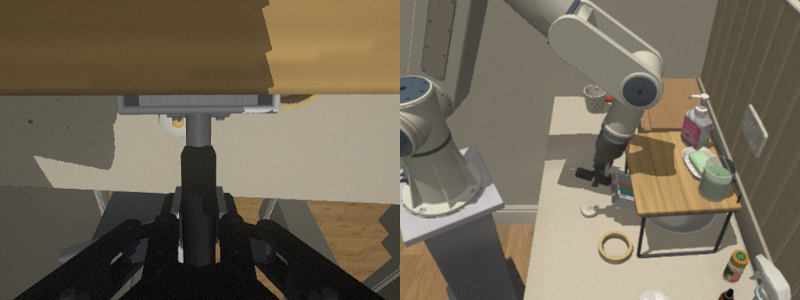

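The shelf hides the tray here. I'll finish the tilt and dwell.

Request:
servo_tool:
  deltas:
    - {"x": 5,"y": -3,"z": 6,"rx": 0.02,"ry": 0.04,"rz": 0,"gripper": -1}
    - {"x": 10,"y": -6,"z": 12,"rx": 0.04,"ry": 0.07,"rz": 0,"gripper": -1}
    - {"x": 14,"y": -8,"z": 18,"rx": 0.05,"ry": 0.1,"rz": 0,"gripper": -1}
    - {"x": 18,"y": -10,"z": 24,"rx": 0.07,"ry": 0.136,"rz": 0,"gripper": -1}
    - {"x": 18,"y": -10,"z": 24,"rx": 0.07,"ry": 0.136,"rz": 0,"gripper": -1}
    - {"x": 18,"y": -10,"z": 24,"rx": 0.07,"ry": 0.136,"rz": 0,"gripper": -1}
    - {"x": 18,"y": -10,"z": 24,"rx": 0.07,"ry": 0.136,"rz": 0,"gripper": -1}
    - {"x": 18,"y": -10,"z": 24,"rx": 0.07,"ry": 0.136,"rz": 0,"gripper": -1}
    - {"x": 18,"y": -10,"z": 24,"rx": 0.07,"ry": 0.136,"rz": 0,"gripper": -1}
    - {"x": 18,"y": -10,"z": 24,"rx": 0.07,"ry": 0.136,"rz": 0,"gripper": -1}

```text
clock: 11.9
eef_pos: [380.8, -369.0, 186.8]
tcp_rot: [-3.138, 0.465, -0.454]
contact_force: [-0.9, -0.3, -0.7]
opening: 0.244
grasp_force: 98.2
```

Run:
```python
from h import *; from rig import r; import cv2
s=r.sense();S,G=scoop(s);print(s['clock'],s['qpos'].round(2),S.as_euler('ZYX').round(3),(G+S.apply([215,0,-33])).round(1),s['contact_force'].round(1))
for x,z,p in [(-50,54,.5),(-50,70,.25),(-50,100,0),(-195,105,-.08)]: print(x,z,plan(s,[*sh2w(x,0),z],YW,p))
r.grab_frame('scene')
for n in ['peg_green','peg_white','peg_teal','peg_wood','bowl']: print(n,[(np.round(d['box']),round(d['conf'],2)) for d in r.recognise(n,'scene')[:2]])
```

```text
11.9 [-0.7   0.51  1.58 -0.11  1.5   1.35] [-0.453  0.622  0.002] [ 529.3 -441.7   53.2] [-0.9 -0.3 -0.7]
-50 54 (array([-12.5,   6.6, -20.2]), array([-0.055, -0.109, -0.001]), array([ 375., -366.,  186.]))
-50 70 (array([-32.5,  16.4, -52.3]), array([-0.164, -0.333, -0.002]), array([ 350., -354.,  155.]))
-50 100 (array([-41.2,  20.6, -74.5]), array([-0.274, -0.558, -0.002]), array([ 337., -348.,  133.]))
-195 105 (array([-171.7,   84.5,  -86.5]), array([-0.309, -0.63 , -0.002]), array([ 205., -283.,  121.]))
peg_green [(array([328., 278.,  28.,   8.]), 0.49)]
peg_white []
peg_teal [(array([235., 204.,  63.,  63.]), 0.74), (array([254., 292.,  41.,  48.]), 0.32)]
peg_wood []
bowl [(array([317., 274.,  87.,  27.]), 0.94), (array([232., 203.,  98.,  78.]), 0.46)]
```

Request:
servo_tool:
  deltas:
    - {"x": -6,"y": 3,"z": -9,"rx": -0.03,"ry": -0.05,"rz": 0,"gripper": -1}
    - {"x": -12,"y": 7,"z": -19,"rx": -0.055,"ry": -0.11,"rz": 0,"gripper": -1}
    - {"x": -20,"y": 10,"z": -31,"rx": -0.1,"ry": -0.2,"rz": 0,"gripper": -1}
    - {"x": -28,"y": 14,"z": -44,"rx": -0.14,"ry": -0.28,"rz": 0,"gripper": -1}
    - {"x": -33,"y": 16,"z": -52,"rx": -0.165,"ry": -0.335,"rz": 0,"gripper": -1}
    - {"x": -37,"y": 18,"z": -60,"rx": -0.2,"ry": -0.41,"rz": 0,"gripper": -1}
    - {"x": -40,"y": 20,"z": -68,"rx": -0.24,"ry": -0.49,"rz": 0,"gripper": -1}
    - {"x": -41,"y": 21,"z": -74,"rx": -0.275,"ry": -0.56,"rz": 0,"gripper": -1}
    - {"x": -41,"y": 21,"z": -74,"rx": -0.275,"ry": -0.56,"rz": 0,"gripper": -1}

```text
clock: 13.1
eef_pos: [337.3, -345.8, 111.5]
tcp_rot: [-3.138, -0.156, -0.455]
contact_force: [-1.4, -0.3, -1.5]
opening: 0.244
grasp_force: 98.1
```

Run:
```python
from h import *; from rig import r
s=r.sense();S,G=scoop(s);print(s['clock'],s['qpos'].round(2),S.as_euler('ZYX').round(3),(G+S.apply([215,0,-33])).round(1),s['contact_force'].round(1))
for x,z,p in [(-200,110,-.05)]: print(x,z,plan(s,[*sh2w(x,0),z],YW,p))
```

```text
13.1 [-0.85  0.24  2.14  0.11  0.63  1.1 ] [-0.454  0.001  0.001] [ 527.9 -439.2   99. ] [-1.4 -0.3 -1.5]
-200 110 (array([-132.8,   63.5,    0.2]), array([-0.023, -0.045, -0.001]), array([ 201., -281.,  132.]))
```

Request:
servo_tool:
  deltas:
    - {"x": -8,"y": 4,"z": 0,"rx": 0,"ry": 0,"rz": 0,"gripper": -1}
    - {"x": -24,"y": 12,"z": 0,"rx": 0,"ry": 0,"rz": 0,"gripper": -1}
    - {"x": -42,"y": 20,"z": 0,"rx": 0,"ry": 0,"rz": 0,"gripper": -1}
    - {"x": -60,"y": 29,"z": 0,"rx": 0,"ry": -0.01,"rz": 0,"gripper": -1}
    - {"x": -78,"y": 37,"z": 0,"rx": -0.01,"ry": -0.02,"rz": 0,"gripper": -1}
    - {"x": -95,"y": 45,"z": 0,"rx": -0.02,"ry": -0.03,"rz": 0,"gripper": -1}
    - {"x": -112,"y": 53,"z": 0,"rx": -0.02,"ry": -0.04,"rz": 0,"gripper": -1}
    - {"x": -126,"y": 60,"z": 0,"rx": -0.02,"ry": -0.045,"rz": 0,"gripper": -1}
    - {"x": -133,"y": 64,"z": 0,"rx": -0.02,"ry": -0.045,"rz": 0,"gripper": -1}
    - {"x": -133,"y": 64,"z": 0,"rx": -0.02,"ry": -0.045,"rz": 0,"gripper": -1}

```text
clock: 14.1
eef_pos: [206.8, -284.2, 113.0]
tcp_rot: [-3.138, -0.208, -0.455]
contact_force: [0.2, -0.6, -1.1]
opening: 0.243
grasp_force: 98.1
```

Run:
```python
from h import *; from rig import r; import cv2
s=r.sense();S,G=scoop(s);print(s['clock'],s['qpos'].round(2),S.as_euler('ZYX').round(3),(G+S.apply([215,0,-33])).round(1),s['contact_force'].round(1))
a=cv2.resize(r.grab_frame('wrist'),(400,300));sc=r.grab_frame('scene')
for n in ['peg_green','peg_white','peg_teal','peg_wood','bowl']: print(n,[(np.round(d['box']),round(d['conf'],2)) for d in r.recognise(n,'scene')[:2]],[(np.round(d['box']),round(d['conf'],2)) for d in r.recognise(n,'wrist')[:2]])
b=cv2.resize(sc[200:320,280:440],(400,300),interpolation=cv2.INTER_CUBIC);cv2.imwrite('pics/l5.png',np.hstack([a,b]))
for (x,y,z),yw,p in [((395,-373,255),YW,-.05),((624,-94,250),-.07,-.05)]: print(plan(s,[x,y,z],yw,p))
```

```text
14.1 [-1.06  0.03  2.41  0.23  0.55  0.77] [-0.454 -0.051  0.001] [ 397.7 -377.7  111.5] [ 0.2 -0.6 -1.1]
peg_green [(array([327., 277.,  28.,   7.]), 0.46)] []
peg_white [] []
peg_teal [(array([315., 274.,  91.,  27.]), 0.26)] []
peg_wood [] []
bowl [(array([314., 273.,  90.,  24.]), 0.93)] []
(array([ -2.6,   5. , 143.7]), array([-0.001,  0.001, -0.001]), array([ 201., -278.,  277.]))
(array([205.2, 205.5, 138.7]), array([-0.001,  0.001,  0.384]), array([408., -79., 272.]))
```

Run:
```python
import cv2,numpy as np
for n in ('l2','l3','l5'):
    a=cv2.imread(f'pics/{n}.png')[0:95,140:265];h=cv2.cvtColor(a,cv2.COLOR_BGR2HSV);print(n,(h[...,1]>90).sum(),a.std((0,1)).round())
```

```text
l2 3980 [50. 42. 52.]
l3 4033 [49. 41. 52.]
l5 0 [30. 29. 29.]
```

Request:
servo_tool:
  deltas:
    - {"x": 0,"y": 0,"z": 10,"rx": 0,"ry": 0,"rz": 0,"gripper": -1}
    - {"x": -1,"y": 2,"z": 35,"rx": 0,"ry": 0,"rz": 0,"gripper": -1}
    - {"x": -2,"y": 4,"z": 65,"rx": 0,"ry": 0,"rz": 0,"gripper": -1}
    - {"x": -3,"y": 5,"z": 95,"rx": 0,"ry": 0,"rz": 0,"gripper": -1}
    - {"x": -3,"y": 5,"z": 120,"rx": 0,"ry": 0,"rz": 0,"gripper": -1}
    - {"x": -3,"y": 5,"z": 138,"rx": 0,"ry": 0,"rz": 0,"gripper": -1}
    - {"x": -3,"y": 5,"z": 145,"rx": 0,"ry": 0,"rz": 0,"gripper": -1}

```text
clock: 15.4
eef_pos: [204.4, -279.8, 259.4]
tcp_rot: [-3.14, -0.211, -0.454]
contact_force: [-0.5, -0.4, -2.6]
opening: 0.236
grasp_force: 98.2
```

The scoop is empty (no coloured pixels left in the tray). Carrying it back to its open spot.

Request:
servo_tool:
  deltas:
    - {"x": 10,"y": 10,"z": 0,"rx": 0,"ry": 0,"rz": 0.02,"gripper": -1}
    - {"x": 30,"y": 30,"z": 0,"rx": 0,"ry": 0,"rz": 0.06,"gripper": -1}
    - {"x": 55,"y": 54,"z": 0,"rx": 0,"ry": 0,"rz": 0.11,"gripper": -1}
    - {"x": 80,"y": 78,"z": 0,"rx": 0,"ry": 0,"rz": 0.16,"gripper": -1}
    - {"x": 105,"y": 103,"z": 0,"rx": 0,"ry": 0,"rz": 0.21,"gripper": -1}
    - {"x": 130,"y": 127,"z": 0,"rx": 0,"ry": 0,"rz": 0.26,"gripper": -1}
    - {"x": 155,"y": 152,"z": 0,"rx": 0,"ry": 0,"rz": 0.31,"gripper": -1}
    - {"x": 180,"y": 176,"z": 0,"rx": 0,"ry": 0,"rz": 0.35,"gripper": -1}
    - {"x": 198,"y": 193,"z": 0,"rx": 0,"ry": 0,"rz": 0.375,"gripper": -1}
    - {"x": 208,"y": 201,"z": 0,"rx": 0,"ry": 0,"rz": 0.384,"gripper": -1}

```text
clock: 16.4
eef_pos: [412.7, -76.6, 256.7]
tcp_rot: [-3.137, -0.207, -0.068]
contact_force: [-0.3, -0.3, -1.3]
opening: 0.241
grasp_force: 98.2
```

Run:
```python
from h import *; from rig import r
s=r.sense();S,G=scoop(s);print(s['clock'],S.as_euler('ZYX').round(3),(G+S.apply([215,0,-33])).round(1))
for z,p in [(30,0),(4,0)]: print(plan(s,[624,-94,z],-.07,p))
```

```text
16.4 [-0.067 -0.05   0.002] [624.7 -91.1 255. ]
(array([  -0.3,   -2.2, -214.4]), array([ 0.002,  0.05 , -0.003]), array([410., -79.,  63.]))
(array([  -0.3,   -2.2, -240.4]), array([ 0.002,  0.05 , -0.003]), array([410., -79.,  37.]))
```

Request:
servo_tool:
  deltas:
    - {"x": 0,"y": 0,"z": -10,"rx": 0,"ry": 0.01,"rz": 0,"gripper": -1}
    - {"x": 0,"y": -1,"z": -35,"rx": 0,"ry": 0.02,"rz": 0,"gripper": -1}
    - {"x": 0,"y": -2,"z": -65,"rx": 0,"ry": 0.03,"rz": 0,"gripper": -1}
    - {"x": 0,"y": -2,"z": -95,"rx": 0,"ry": 0.04,"rz": 0,"gripper": -1}
    - {"x": 0,"y": -2,"z": -125,"rx": 0,"ry": 0.05,"rz": 0,"gripper": -1}
    - {"x": 0,"y": -2,"z": -155,"rx": 0,"ry": 0.05,"rz": 0,"gripper": -1}
    - {"x": 0,"y": -2,"z": -185,"rx": 0,"ry": 0.05,"rz": 0,"gripper": -1}
    - {"x": 0,"y": -2,"z": -208,"rx": 0,"ry": 0.05,"rz": 0,"gripper": -1}
    - {"x": 0,"y": -2,"z": -215,"rx": 0,"ry": 0.05,"rz": 0,"gripper": -1}
    - {"x": 0,"y": -2,"z": -218,"rx": 0,"ry": 0.05,"rz": 0,"gripper": -1}

```text
clock: 17.4
eef_pos: [410.6, -80.6, 38.8]
tcp_rot: [-3.141, -0.156, -0.071]
contact_force: [0.5, -0.2, -2.7]
opening: 0.244
grasp_force: 98.2
```

Run:
```python
from h import *; from rig import r
s=r.sense();S,G=scoop(s);print(s['clock'],S.as_euler('ZYX').round(3),(G+S.apply([215,0,-33])).round(1),s['contact_force'].round(1))
for z,p in [(4,0)]: print(plan(s,[624,-94,z],-.07,p))
```

```text
17.4 [-0.07   0.001 -0.002] [622.3 -95.9  26.2] [ 0.5 -0.2 -2.7]
(array([  1.7,   1.8, -22.5]), array([ 0.002, -0.001,  0.   ]), array([410., -79.,  37.]))
```

Request:
servo_tool:
  deltas:
    - {"x": 0,"y": 0,"z": -7,"rx": 0,"ry": 0,"rz": 0,"gripper": -1}
    - {"x": 0,"y": 0,"z": -14,"rx": 0,"ry": 0,"rz": 0,"gripper": -1}
    - {"x": 0,"y": 0,"z": -19,"rx": 0,"ry": 0,"rz": 0,"gripper": -1}
    - {"x": 0,"y": 0,"z": -22,"rx": 0,"ry": 0,"rz": 0,"gripper": -1}
    - {"x": 0,"y": 0,"z": -23,"rx": 0,"ry": 0,"rz": 0,"gripper": -1}
    - {"x": 0,"y": 0,"z": -23,"rx": 0,"ry": 0,"rz": 0,"gripper": -1}

```text
clock: 18.0
eef_pos: [412.0, -80.1, 16.7]
tcp_rot: [-3.141, -0.158, -0.07]
contact_force: [0.9, 0.1, -2.2]
opening: 0.244
grasp_force: 98.2
```

Request:
servo_tool:
  deltas:
    - {"x": 0,"y": 0,"z": -1,"rx": 0,"ry": 0,"rz": 0,"gripper": -1}
    - {"x": 0,"y": 0,"z": -1.5,"rx": 0,"ry": 0,"rz": 0,"gripper": -1}
    - {"x": 0,"y": 0,"z": -1.5,"rx": 0,"ry": 0,"rz": 0,"gripper": 0.0}
    - {"x": 0,"y": 0,"z": -1.5,"rx": 0,"ry": 0,"rz": 0,"gripper": 0.4}
    - {"x": 0,"y": 0,"z": -1.5,"rx": 0,"ry": 0,"rz": 0,"gripper": 0.4}
    - {"x": 0,"y": 0,"z": -1.5,"rx": 0,"ry": 0,"rz": 0,"gripper": 0.4}

```text
clock: 18.6
eef_pos: [412.1, -80.1, 15.2]
tcp_rot: [-3.141, -0.159, -0.07]
contact_force: [-0.3, -0.5, 0.4]
opening: 0.702
grasp_force: 0.0
```

Request:
servo_tool:
  deltas:
    - {"x": -2,"y": 0,"z": 10,"rx": 0,"ry": 0,"rz": 0,"gripper": 0.4}
    - {"x": -5,"y": 0,"z": 30,"rx": 0,"ry": 0,"rz": 0,"gripper": 0.4}
    - {"x": -8,"y": 0,"z": 55,"rx": 0,"ry": 0,"rz": 0,"gripper": 0.4}
    - {"x": -12,"y": 0,"z": 85,"rx": 0,"ry": 0,"rz": 0,"gripper": 0.4}
    - {"x": -14,"y": -10,"z": 120,"rx": 0,"ry": 0,"rz": 0,"gripper": 0.4}
    - {"x": -18,"y": -40,"z": 145,"rx": 0,"ry": 0,"rz": 0,"gripper": 0.4}
    - {"x": -25,"y": -80,"z": 160,"rx": 0,"ry": 0,"rz": 0,"gripper": 0.4}
    - {"x": -35,"y": -120,"z": 165,"rx": 0,"ry": 0,"rz": 0,"gripper": 0.4}
    - {"x": -45,"y": -150,"z": 165,"rx": 0,"ry": 0,"rz": 0,"gripper": 0.4}
    - {"x": -55,"y": -180,"z": 165,"rx": 0,"ry": 0,"rz": 0,"gripper": 0.4}

```text
clock: 19.6
eef_pos: [356.2, -261.5, 181.3]
tcp_rot: [3.141, -0.16, -0.07]
contact_force: [-0.3, -0.4, -0.3]
opening: 0.7
grasp_force: 0.0
```

Run:
```python
from h import *; from rig import r
s=r.sense();print(s['clock'],s['eef_pos'].round(1),s['opening'],rv(s,-.455,.85),np.array([310,-334,155])-s['eef_pos'])
```

```text
19.6 [ 356.2 -261.5  181.3] 0.7004873132578813 [-0.18  -0.671 -0.369] [-46.17911003 -72.50036809 -26.31104225]
```

Now a last look under the shelf.

Request:
servo_tool:
  deltas:
    - {"x": -8,"y": -12,"z": 0,"rx": -0.03,"ry": -0.1,"rz": -0.06,"gripper": 0.4}
    - {"x": -16,"y": -24,"z": -4,"rx": -0.06,"ry": -0.22,"rz": -0.12,"gripper": 0.4}
    - {"x": -24,"y": -36,"z": -8,"rx": -0.09,"ry": -0.33,"rz": -0.18,"gripper": 0.4}
    - {"x": -31,"y": -48,"z": -13,"rx": -0.12,"ry": -0.44,"rz": -0.24,"gripper": 0.4}
    - {"x": -38,"y": -60,"z": -18,"rx": -0.15,"ry": -0.55,"rz": -0.3,"gripper": 0.4}
    - {"x": -46,"y": -72,"z": -26,"rx": -0.18,"ry": -0.67,"rz": -0.37,"gripper": 0.4}
    - {"x": -46,"y": -72,"z": -26,"rx": -0.18,"ry": -0.67,"rz": -0.37,"gripper": 0.4}
    - {"x": -46,"y": -72,"z": -26,"rx": -0.18,"ry": -0.67,"rz": -0.37,"gripper": 0.4}
    - {"x": -46,"y": -72,"z": -26,"rx": -0.18,"ry": -0.67,"rz": -0.37,"gripper": 0.4}

```text
clock: 20.5
eef_pos: [315.2, -327.7, 155.4]
tcp_rot: [-3.128, -0.828, -0.439]
contact_force: [1.4, 0.8, -0.3]
opening: 0.698
grasp_force: 0.0
```

Run:
```python
from h import *; from rig import r; import cv2
w=r.camera_params('wrist');im=r.grab_frame('wrist');t=r.grab_frame('top')
for n in ['peg_green','peg_white','peg_teal','peg_wood','bowl']: print(n,[(np.round(d['box']),round(d['conf'],2)) for d in r.recognise(n,'wrist')[:2]])
for th in np.linspace(0,6.28,24): cv2.circle(im,tuple(map(int,proj(w,[587.6+120*np.cos(th),-469.9+120*np.sin(th),73]))),1,(0,0,255),-1)
a=cv2.resize(im[0:200,100:420],(800,500)) if 0 else cv2.resize(im[0:240,90:410],(480,360),interpolation=cv2.INTER_CUBIC)
b=cv2.resize(t[100:280,170:330],(320,360),interpolation=cv2.INTER_CUBIC);cv2.imwrite('pics/fin.png',np.hstack([a,b]));print(r.sense()['clock'])
```

```text
peg_green [(array([282.,  91.,  12.,  20.]), 0.62)]
peg_white [(array([268.,  90.,  11.,  27.]), 0.54), (array([214., 225.,  48.,  46.]), 0.33)]
peg_teal [(array([253.,  86.,  13.,  31.]), 0.78)]
peg_wood [(array([242.,  86.,  16.,  28.]), 0.46)]
bowl [(array([188.,  34., 166.,  91.]), 0.81)]
20.85
```

View pics/fin.png

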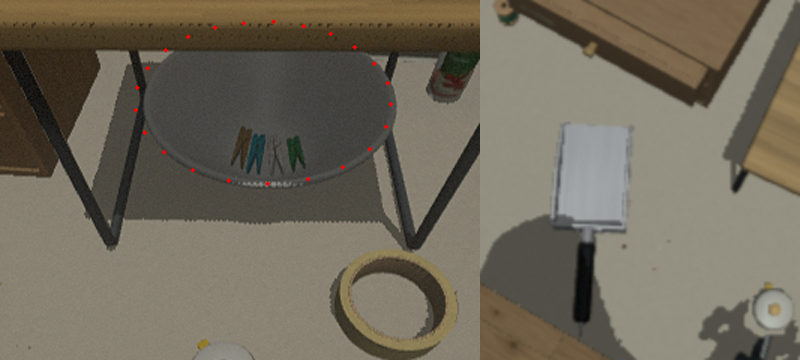

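The bowl is where it was (its rim fits the earlier circle), with all four pegs in it at about (230–305, 125–172). The empty scoop lies flat on the open worktop. Handing in.

```bash
python3 -c "
from rig import r
print(r.sign_off())"
```

```text
the job is handed in; nothing more can be done
None
```

All four pegs are in the bowl, which stayed within a few millimetres of where it stood; the empty scoop is back flat on the open worktop clear of the shelf, and the job was handed in at about 21 s of the 54 s allowed.

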